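# Square up two plates for an edge weld

### The arm

A 6-joint arm with a two-finger parallel gripper is mounted at the origin on the work surface. World frame = base frame: x ahead of the robot, y to its left, z up, the work surface at z = 0. Lengths are in m, angles in rad, forces in N, time in s.
With the tool pointing down it reaches from about 0.375 to 0.9 m from the base axis. Payload 3.1 kg.
Tool frame: the origin (TCP) lies on the centre line of the jaws, within the pads' length; the fingertips stand 8 mm ahead of it and the grasp point (between the pads) lies 11 mm behind it; z points along the fingers, y is the line along which they close (so a half turn about z gives the same grasp; the last joint's range is limited). The gripper opens to 87 mm and grips with 3 to 60 N. Pads are 19 mm wide; open, the fingers measure 117 mm over their backs; the gripper's body (75 mm by 190 mm) begins 51 mm behind the grasp point.
Start: joints at [1.042, 0.527, 1.433, -0, 1.181, -0.178], TCP at [0.214, 0.587, 0.231] pointing down, gripper open.
Joint ranges: [-3.08, 3.08], [-0.75, 2.2], [0.22, 2.44], [-1.43, 4.57], [0, 2.65], [-2.85, 2.85]. Speed limits (rad/s): [2.79, 2.79, 3.14, 3.14, 3.14, 3.14].

### API

Orientations are given as a unit quaternion [x, y, z, w].
In Python, from rig import robot gives the robot as it stands. The module is installed in compiled form; this text tells all that it offers.
- The arm moves only by the tool send_rows, never from a script. Its argument "increments" is one flat list of numbers, 7 for each row, row after row: the turn, a rotation vector about the world's x, y, z in rad, then the shift along the world's x, y, z in cm, then the opening, from 0 (shut) to 1 (fully open). A call has 1 to 20 rows; each row shifts and turns the commanded pose from where the row before left it; what a row does not reach is not made up. A row lasts 1/12 s, in which the tool goes at most 41.7 mm and 7.16 degrees, less where a joint would pass 70% of its speed; a pose out of reach is approached as far as the arm can. A call is refused whole if a number of a shift passes 4.17 or a number of a turn 0.125, either way. A call with a gripper value outside its range is refused whole. The fingers move at their own pace and stop on an object; "newtons" is the grip in N (left out, the last holds). Time passes only in rows, so rows that do not move let the fingers close. It gives the time, the measured TCP pose, the force, the opening and the grip force at its end, in the units of the state.
- robot.get_obs(): the state, without advancing time (a new reading comes with each control period).
- robot.camera(name): name is "side" or "top" or "wrist"; returns a dict with "image" (384x512x3 uint8, red, green, blue), "range_z" (384x512 float32, m along the optical axis (not along the pixel's ray), 0 where there is no reading), "fx", "fy", "cx", "cy" (pixels), "dist_coeffs" ([k1, k2, p1, p2, k3] as OpenCV has them; the pictures are not rectified), "R" (3x3) and "t" (3): a world point X has camera coordinates R X + t. Camera axes: x right, y down, z forward; pixel columns grow to the right and rows downward; lengths in m; the calibration is good to about 2 mm. A picture is of the moment at which its call begins.
- robot.hand_in(): hands the job in; it is judged then, once.
The state is a dict: "time": time; "q": joint angles; "joint_velocities": joint speeds; "joint_torque": joint torques, N m; "position": TCP position; "tool_rot": TCP orientation; "ft_force": force on the tool from outside, world axes, zero at the start; "moment": the same for the moment, N m; "grip_width": finger opening in m; "grip_force": force on a finger pad.
Only numpy, scipy, OpenCV 4.12 (cv2) and the standard library are available. Lean on these libraries where they do the work, as an engineer would, in place of code of your own. Each camera call takes 0.05 s, during which the arm holds its last target. There are 200 camera calls.

### The job

Two equal steel plates are to be edge-welded. Push the plate lying askew on the corner jig flush against both of its fences, then take the other plate from the sloping rest, lay it gently on the first and push it flush against both fences too, so that the two lie flat and square, one exactly over the other. Leave the other things on the bench where they are.

Things in the scene. Friction and masses are not known exactly. Their poses are not given: they have to be found in the camera images.
- jig: Fixed corner jig, left or right of centre, turned up to 0.3 rad: steel base 10 thick (x -110 to 90, y -107 to 127) with aluminium fences 20 thick, tops 40 above the bench. Origin on the bench, z up. Far fence: inner face x = 60, y -100 to 70, but only 18 above the bench at y -45 to 20, where a finger fits over it. Side fence: inner face y = -80, x -30 to 80. Open towards -x and +y
- corner (a point): Where the inner faces of the jig's fences meet on top of its base (jig x 60, y -80, z 10); axes as the jig. A flush plate has its long side along the far fence and one end on the side fence: its centre is then at x = -25, y = 60 from here, z = 5 (first plate) or 15 (second)
- rest: Fixed grey sloping rest, left or right of centre, turned up to 0.3 rad: a board 150 long, 180 wide, climbing at 30 degrees (0.524 rad) towards the rest's +x, its face looking up and to -x (towards the robot). Origin on the bench under the board's centre; z up, x level in the uphill direction, y along the width
- slope (a point): Middle of the board's upper face, 85 above the bench; axes as the rest (level, not tilted). The board goes on 75 uphill and downhill. Two stops, 12 high, 8 thick, 20 wide, centred at y = +-51, hold the plate's lower edge 25.5 downhill of here; the 82 between them are free for a finger
- lower_mid (a point): Centre (half-way up) of the first plate: loose, plain steel, 50 x 120 x 10, about 0.4 to 0.6 kg; x along its 50 side, y along its 120 side, z its thickness. It starts flat on the jig's base, away from both fences and turned up to 0.4 rad
- upper_mid (a point): Centre (half-way through) of the second plate, equal to the first: axes alike. It starts lying on the sloping rest, long side level, 50 side along the slope, so its z is tilted 30 degrees towards the robot
- lower: The first plate; origin at the centre of its underside
- upper: The second plate; origin at the centre of its underside
- pipe_a: Bystander, loose: short upright piece of dark pipe, 42 dia x 60 tall; origin at the centre of its underside
- pipe_b: Bystander, loose: short upright piece of dark pipe, 42 dia x 45 tall; origin at the centre of its underside
- angle: Bystander, loose: bent steel angle, 50 x 60 base, 40 tall; origin at the centre of its underside
- offcut: Bystander, loose: small steel offcut lying flat, 40 x 70 x 6 (not one of the two plates); origin at the centre of its underside
- cup: Bystander, loose: white foam cup, 76 dia x 90 tall; origin at the centre of its underside
- tape: Bystander, loose: roll of tape lying flat, 100 dia x 24 tall; origin at the centre of its underside
- hammer: Bystander, loose: hammer lying flat; origin in the middle of its length
- brush: Bystander, loose: brush lying flat; origin in the middle of its length

How it is judged:
By the outcome, as a careful person would: the job done as asked, in the order asked, and still so for the second after the job is handed in, with the robot touching nothing.
It also fails if it takes over 72 s, if anything falls off the work surface, if the arm or the gripper's body presses on something with over 40 N, if the wrist force passes 120 N, or if a joint passes its speed limit or range.

## Working session

There is one attempt and no reset: what is moved stays moved. The work goes in short steps, Python scripts to look and compute and a tool call to move; the robot and the scene stay as the last step left them, time stands still between calls to the robot, and variables do not carry over. Pictures are saved under pics/ and viewed, at most 10 in all, crops included, and the job is handed in when it is done.

Besides the shell and the picture viewer there is one more tool, called after "Emit:" as name(argument=value, ...) on one line, values as JSON. send_rows: Moves the arm, as the interface text tells. Its arguments: {"type":"object","properties":{"increments":{"type":"array"},"newtons":{"type":"number"}},"required":["increments"]}

```bash
mkdir -p pics
cat > h.py <<'E'
import numpy as np, cv2
from rig import robot
from scipy.spatial.transform import Rotation as Ro
def shot(name,fn=None):
    c=robot.camera(name); np.savez('%s.npz'%name,**c)
    if fn: cv2.imwrite('pics/'+fn,c['image'][:,:,::-1])
    return c
def load(name): return np.load('%s.npz'%name)
def K(c): return np.array([[c['fx'],0,c['cx']],[0,c['fy'],c['cy']],[0,0,1]],float)
def cloud(c):
    v,u=np.mgrid[0:384,0:512]; p=np.stack([u,v],-1).reshape(-1,1,2).astype(np.float32)
    n=cv2.undistortPoints(p,K(c),np.array(c['dist_coeffs'],float)).reshape(384,512,2)
    z=c['range_z']; X=np.dstack([n*z[...,None],z])
    return (X-c['t'])@c['R']
def onplane(c,uv,z):
    n=cv2.undistortPoints(np.array(uv,np.float32).reshape(-1,1,2),K(c),np.array(c['dist_coeffs'],float)).reshape(-1,2)
    d=np.c_[n,np.ones(len(n))]@c['R']; o=-c['R'].T@c['t']
    return o+d*((z-o[2])/d[:,2])[:,None]
E
python3 - <<'E'
from h import *
for n in('top','side'): 
    c=shot(n); P=cloud(c); print(n,-c['R'].T@c['t'],c['fx'])
    cv2.imwrite('pics/%s0.png'%n,cv2.resize(c['image'][:,:,::-1],(800,600),interpolation=cv2.INTER_CUBIC))
o=robot.get_obs();print(o)
E
```

```text
top [ 0.44013037 -0.02505866  1.20160707] 358.47380080046395
side [-0.28772937 -0.95804892  0.78517562] 427.604876617309
{'time': 0.1, 'q': array([ 1.04247401e+00,  5.28393214e-01,  1.43375738e+00, -3.00111106e-06,
        1.18136398e+00, -1.78495711e-01]), 'joint_velocities': array([-9.60268385e-04, -5.96424641e-04, -3.65639758e-03,  1.15699499e-03,
       -5.30521041e-04,  2.52986470e-05]), 'joint_torque': array([-4.32365305e-04, -4.40987849e+01, -1.77150232e+01,  6.34769560e-02,
        5.33719675e-02, -5.25400310e-05]), 'position': array([0.21385955, 0.58660695, 0.2296625 ]), 'tool_rot': array([ 1.74022120e-01,  9.84741275e-01, -9.02053176e-04, -3.31285263e-04]), 'ft_force': array([ 0.37124412,  0.47474753, -0.73037724]), 'moment': array([ 0.04705285, -0.00748323, -0.03255245]), 'grip_force': 0.0, 'grip_width': 0.08729494022934502}
```

View pics/top0.png

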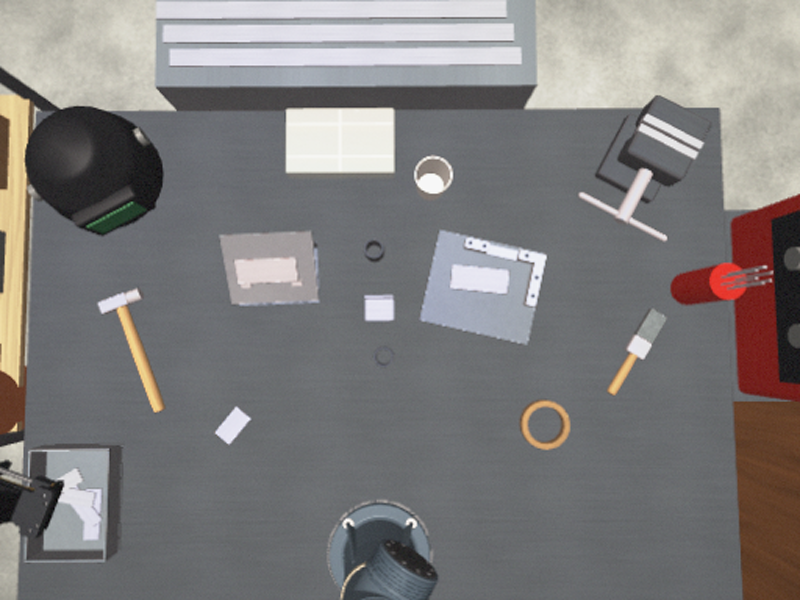

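View pics/side0.png

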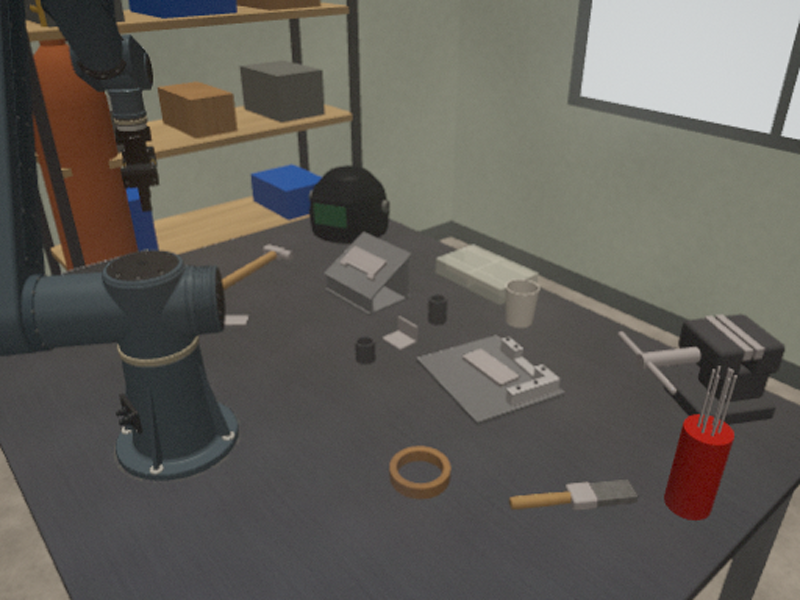

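The top view shows the jig at right (base corners about (440,231), (547,255), (527,344), (421,321)). The first plate is near (480,278), and the rest with the second plate is near (267,270). The angle and the two pipes stand between them.

Run:
```python
from h import *
c=load('top'); im=c['image'][:,:,::-1]
a=cv2.resize(im[140:228,262:358],None,fx=6,fy=6,interpolation=cv2.INTER_CUBIC)
b=cv2.resize(im[140:203,132:212],None,fx=6,fy=6,interpolation=cv2.INTER_CUBIC)
print(a.shape,b.shape); cv2.imwrite('pics/jig1.png',a); cv2.imwrite('pics/rest1.png',b)
```

```text
(528, 576, 3) (378, 480, 3)
```

View pics/jig1.png

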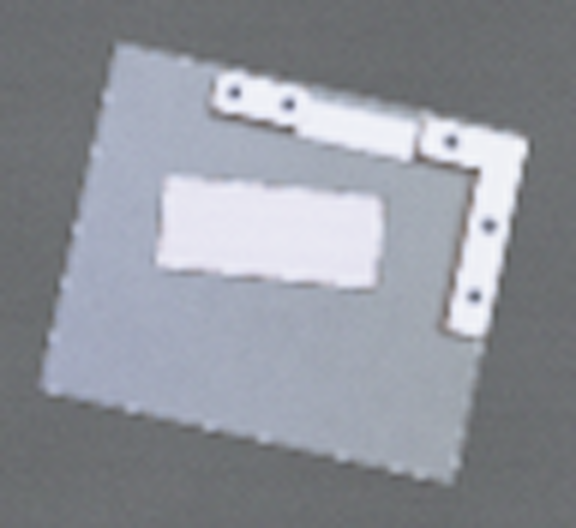

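View pics/rest1.png

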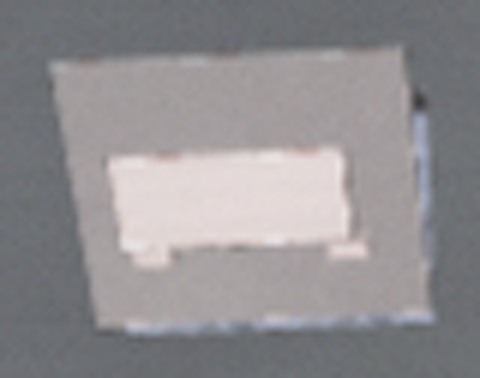

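The crops give the jig base corners as (116,43), (41,391), (452,484) and the fence corner as (528,138). The first plate is (163,176), (384,194), (377,289), (157,269). The rest board is (50,63), (403,47), (97,326), and the second plate is (108,157), (343,150), (350,241), (122,250).

```bash
cat >> h.py <<'E'
from scipy.optimize import least_squares
def pose2(c,obj,uv,x0):
    """planar pose (x,y,yaw) of object points obj (m) seen at pixels uv"""
    obj=np.array(obj,float); uv=np.array(uv,float); rv=cv2.Rodrigues(np.array(c['R'],float))[0]
    def f(s):
        W=Ro.from_euler('z',s[2]).apply(obj)+[s[0],s[1],0]
        return (cv2.projectPoints(W,rv,np.array(c['t'],float),K(c),np.array(c['dist_coeffs'],float))[0][:,0]-uv).ravel()
    r=least_squares(f,x0); return r.x,np.sqrt(np.mean(r.fun**2))
E
python3 - <<'E'
from h import *
c=load('top')
J=lambda p:np.array([262,140])+(np.array(p)+.5)/6-.5
R=lambda p:np.array([132,140])+(np.array(p)+.5)/6-.5
m=1e-3
print('jig',pose2(c,np.array([[90,127,10],[-110,127,10],[-110,-107,10],[80,-100,40],[80,70,40],[-30,-80,40],[-30,-100,40]])*m,J([(116,43),(41,391),(452,484),(528,138),(220,71),(444,326),(482,338)]),[.6,-.1,0]))
print('lower',pose2(c,np.array([[25,60,20],[25,-60,20],[-25,-60,20],[-25,60,20]])*m,J([(163,176),(384,194),(377,289),(157,269)]),[.6,-.1,0]))
s,k=.5,.75**.5
B=[[75*k,90,85+75*s],[75*k,-90,85+75*s],[-75*k,90,85-75*s]]
print('rest',pose2(c,np.array(B)*m,R([(50,63),(403,47),(97,326)]),[.6,.2,0]))
def sl(d,y,h): return [d*k-h*s,y,85+d*s+h*k]
print('upper',pose2(c,np.array([sl(24.5,60,10),sl(24.5,-60,10),sl(-25.5,-60,10),sl(-25.5,60,10)])*m,R([(108,157),(343,150),(350,241),(122,250)]),[.6,.2,0]))
# depth check
P=cloud(c)
for n,uv in (('lower',(308,178)),('upper',(170,173))):
    q=P[uv[1]-3:uv[1]+4,uv[0]-8:uv[0]+9].reshape(-1,3); print(n,q.mean(0)); A=np.c_[q[:,:2],np.ones(len(q))]; print(np.linalg.lstsq(A,q[:,2],rcond=None)[0])
for n,(u,v) in dict(pa=(374,250),pb=(384,355),ang=(379,308),cup=(433,175)).items():
    u,v=int(u/1.5625),int(v/1.5625); print(n,np.median(P[v-2:v+3,u-2:u+3].reshape(-1,3),0))
E
```

```text
jig (array([ 0.56245517, -0.23508293, -0.22836908]), np.float64(0.2859724273971167))
lower (array([ 0.57025938, -0.21451684, -0.09177393]), np.float64(0.33797514938101564))
rest (array([0.5870559 , 0.21535815, 0.0367158 ]), np.float64(0.18140967473625036))
upper (array([0.58688652, 0.22162014, 0.0260632 ]), np.float64(0.22342023714065712))
lower [ 0.5710443  -0.21911752  0.01994919]
[-0.05512932 -0.00533914  0.05026058]
upper [0.58103731 0.22148537 0.0942529 ]
[ 0.55452403  0.00470099 -0.22898746]
pa [6.35633127e-01 9.80268554e-03 4.18711691e-04]
pb [ 0.41014881 -0.0092757  -0.00057087]
ang [5.10281039e-01 1.37713451e-04 4.32504331e-03]
cup [ 0.79856146 -0.12006599  0.00507164]
```

```bash
cat >> h.py <<'E'
JIG=[.5625,-.2351,-.2284]; REST=[.5870,.2154,.0315]
def F(fr,p): return Ro.from_euler('z',fr[2]).apply(np.array(p)*1e-3)+[fr[0],fr[1],0]
def inv(fr,P): return Ro.from_euler('z',-fr[2]).apply(np.array(P)-[fr[0],fr[1],0])*1e3
def Rt(psi,tilt=0):
    """tool down, y axis at heading psi, then tilted about level axis so tool y rises by tilt"""
    y=np.array([np.cos(psi)*np.cos(tilt),np.sin(psi)*np.cos(tilt),np.sin(tilt)]); x=np.array([np.cos(psi-np.pi/2),np.sin(psi-np.pi/2),0])
    x=-x; z=np.cross(x,y)
    if z[2]>0: x=-x; z=-z
    return Ro.from_matrix(np.c_[x,y,z])
def delta(P,psi,tilt=0):
    o=robot.get_obs(); cur=Ro.from_quat(o['tool_rot'])
    d=(Rt(psi,tilt)*cur.inv()).as_rotvec(); s=(np.array(P)-o['position'])*100
    n=int(np.ceil(max(np.linalg.norm(s)/4.1,np.linalg.norm(d)/.12,1)))
    print('t',o['time'],'target',np.round(P,4),'shift cm',np.round(s,2),'turn',np.round(d,4),'min rows',n,'per row',np.round(np.r_[d,s]/n,4))
E
python3 - <<'E'
from h import *
print(Rt(1.22).as_quat(), robot.get_obs()['tool_rot'])
delta(F(JIG,[-20,10,230]),JIG[2]+np.pi/2)
P=cloud(load('top')); 
q=P[192:205,280:320].reshape(-1,3); print('base z',np.median(q[:,2]))
E
```

```text
[0.17450021 0.98465714 0.         0.        ] [ 1.74022120e-01  9.84741275e-01 -9.02053176e-04 -3.31285263e-04]
t 0.1 target [ 0.5453 -0.2208  0.23  ] shift cm [ 3.314e+01 -8.074e+01  3.000e-02] turn [ 0.0017 -0.0009  0.1214] min rows 22 per row [ 1.0000e-04 -0.0000e+00  5.5000e-03  1.5065e+00 -3.6702e+00  1.5000e-03]
base z 0.010058235177501268
```

Emit:
send_rows(increments=[0, 0, 0.006, 1.5, -3.65, 0, 1, 0, 0, 0.006, 1.5, -3.65, 0, 1, 0, 0, 0.006, 1.5, -3.65, 0, 1, 0, 0, 0.006, 1.5, -3.65, 0, 1, 0, 0, 0.006, 1.5, -3.65, 0, 1, 0, 0, 0.006, 1.5, -3.65, 0, 1, 0, 0, 0.006, 1.5, -3.65, 0, 1, 0, 0, 0.006, 1.5, -3.65, 0, 1, 0, 0, 0.006, 1.5, -3.65, 0, 1, 0, 0, 0.006, 1.5, -3.65, 0, 1, 0, 0, 0.006, 1.5, -3.65, 0, 1, 0, 0, 0.006, 1.5, -3.65, 0, 1, 0, 0, 0.006, 1.5, -3.65, 0, 1, 0, 0, 0.006, 1.5, -3.65, 0, 1, 0, 0, 0.006, 1.5, -3.65, 0, 1, 0, 0, 0.006, 1.5, -3.65, 0, 1, 0, 0, 0.006, 1.5, -3.65, 0, 1, 0, 0, 0.006, 1.5, -3.65, 0, 1, 0, 0, 0.006, 1.5, -3.65, 0, 1, 0, 0, 0.006, 1.5, -3.65, 0, 1])

```text
time: 1.77
position: [0.5142, -0.1447, 0.2302]
tool_rot: [0.115, 0.993, 0.0, -0.0]
ft_force: [-0.2, 0.6, -1.1]
grip_width: 0.0871
grip_force: 0.0
```

Emit:
send_rows(increments=[0, 0, 0, 0.6, -2.5, 0, 1, 0, 0, 0, 0.5, -2.5, 0, 1, 0, 0, 0, 0, -1, 0, 1, 0, 0, 0, 0, 0, 0, 1])

```text
time: 2.1
position: [0.5251, -0.2049, 0.23]
tool_rot: [0.116, 0.993, -0.0, -0.0]
ft_force: [-0.4, -0.2, 0.2]
grip_width: 0.0868
grip_force: 0.0
```

Run:
```python
from h import *
delta(F(JIG,[-48,22,60]),JIG[2]+np.pi/2)
c=shot('wrist'); cv2.imwrite('pics/w1.png',cv2.resize(c['image'][:,:,::-1],(800,600),interpolation=cv2.INTER_CUBIC))
print(-c['R'].T@c['t'],c['fx'])
```

```text
t 2.1 target [ 0.5207 -0.2028  0.06  ] shift cm [ -0.43   0.21 -17.  ] turn [ 0.0002 -0.0004  0.0043] min rows 5 per row [ 0.0000e+00 -1.0000e-04  9.0000e-04 -8.6800e-02  4.2100e-02 -3.4001e+00]
[ 0.44388051 -0.18683827  0.38440587] 284.2463041744858
```

View pics/w1.png

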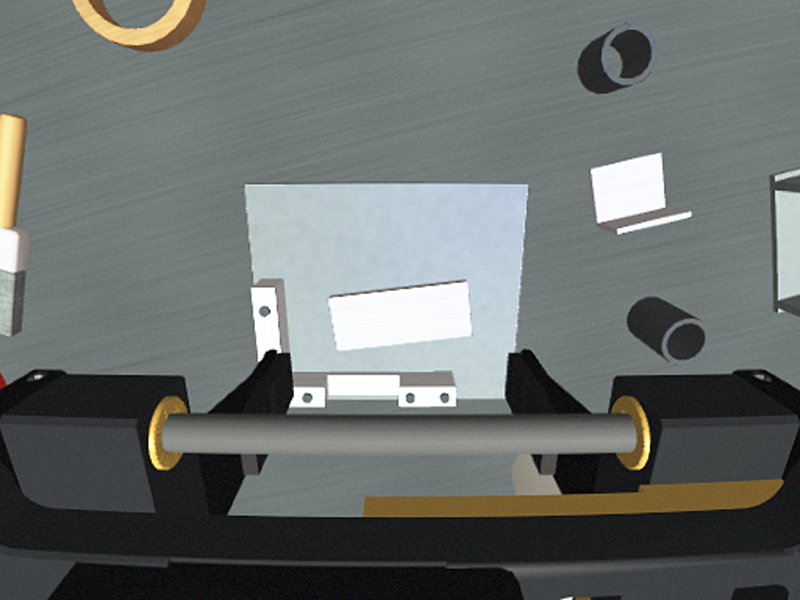

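The wrist view shows the jig straight on, with base rear corners (245,184) and (528,184) and the far-fence end at (456,386)/(456,406). The plate corners are (329,297), (467,282), (471,335), (337,350).

Run:
```python
from h import *
c=load('wrist'); s=lambda p:(np.array(p,float)+.5)*.64-.5
m=1e-3
r=pose2(c,np.array([[-110,-107,10],[-110,127,10],[-30,-100,40],[-30,-80,40],[60,70,40],[80,70,40]])*m,s([(245,184),(528,184),(251,287),(276,287),(456,386),(456,406)]),JIG);print('jig',r)
r2=pose2(c,np.array([[-25,-60,20],[-25,60,20],[25,60,20],[25,-60,20]])*m,s([(329,297),(467,282),(471,335),(337,350)]),[.57,-.21,-.09]);print(r2, inv(r[0],[*r2[0][:2],0]))
```

```text
jig (array([ 0.56261059, -0.23555424, -0.2319435 ]), np.float64(0.3015718091952657))
(array([ 0.57012549, -0.21519517, -0.11850929]), np.float64(0.3391704041354355)) [ 2.63373319 21.54132454  0.        ]
```

Emit:
send_rows(increments=[0, 0, 0, -0.2, 0.1, -3.4, 1, 0, 0, 0, -0.2, 0.1, -3.4, 1, 0, 0, 0, -0.2, 0, -3.4, 1, 0, 0, 0, 0, 0, -3.4, 1, 0, 0, 0, 0, 0, -3.4, 1, 0, 0, 0, 0, 0, -2.0, 1, 0, 0, 0, 0, 0, -1.2, 1, 0, 0, 0, 0, 0, -0.6, 1, 0, 0, 0, 0, 0, 0, 1])

```text
time: 2.9
position: [0.5186, -0.1995, 0.022]
tool_rot: [0.114, 0.993, 0.001, -0.001]
ft_force: [0.9, 1.0, -0.1]
grip_width: 0.0866
grip_force: 0.0
```

```bash
sed -i 's/^JIG=.*; REST/JIG=[.5625,-.2355,-.2310]; REST/' h.py
python3 - <<'E'
from h import *
print(inv(JIG,robot.get_obs()['position'])); delta(F(JIG,[-2,22,21]),JIG[2]+np.pi/2)
E
```

```text
[-50.93682521  25.0401857   22.028601  ]
t 2.9 target [ 0.5656 -0.2136  0.021 ] shift cm [ 4.69 -1.42 -0.1 ] turn [-0.0012 -0.0017 -0.0023] min rows 2 per row [-6.000e-04 -8.000e-04 -1.200e-03  2.347e+00 -7.082e-01 -5.140e-02]
```

Emit:
send_rows(increments=[0, 0, 0, 0.4, -0.1, -0.01, 1, 0, 0, 0, 0.4, -0.1, -0.01, 1, 0, 0, 0, 0.4, -0.1, -0.01, 1, 0, 0, 0, 0.4, -0.1, -0.01, 1, 0, 0, 0, 0.4, -0.1, -0.01, 1, 0, 0, 0, 0.4, -0.1, -0.01, 1, 0, 0, 0, 0.4, -0.1, -0.01, 1, 0, 0, 0, 0.4, -0.1, -0.01, 1, 0, 0, 0, 0.4, -0.1, 0, 1, 0, 0, 0, 0.4, -0.1, 0, 1, 0, 0, 0, 0.4, -0.1, 0, 1, 0, 0, 0, 0.2, -0.05, 0, 1, 0, 0, 0, 0.1, -0.025, 0, 1, 0, 0, 0, 0, 0, 0, 1])

```text
time: 4.07
position: [0.5642, -0.2118, 0.0218]
tool_rot: [0.115, 0.993, 0.001, -0.002]
ft_force: [-6.3, 2.1, 5.6]
grip_width: 0.0867
grip_force: 3.3
```

Run:
```python
from h import *
print(inv(JIG,robot.get_obs()['position']))
```

```text
[-3.76728892 23.46950983 21.83461447]
```

Emit:
send_rows(increments=[0, 0, 0, 0.1, -0.024, 0, 1, 0, 0, 0, 0.1, -0.024, 0, 1, 0, 0, 0, 0.1, -0.024, 0, 1, 0, 0, 0, 0.1, -0.024, 0, 1, 0, 0, 0, 0.1, -0.024, 0, 1, 0, 0, 0, 0, 0, 0, 1])

```text
time: 4.57
position: [0.5678, -0.2126, 0.0218]
tool_rot: [0.115, 0.993, 0.001, -0.004]
ft_force: [-9.2, 1.6, 8.3]
grip_width: 0.087
grip_force: 4.6
```

Run:
```python
from h import *
print(inv(JIG,robot.get_obs()['position']))
```

```text
[-0.13045471 23.50352979 21.84930578]
```

Emit:
send_rows(increments=[0, 0, 0, 0.1, -0.024, 0, 1, 0, 0, 0, 0.1, -0.024, 0, 1, 0, 0, 0, 0.1, -0.024, 0, 1, 0, 0, 0, 0.05, -0.012, 0, 1, 0, 0, 0, 0, 0, 0, 1])

```text
time: 4.98
position: [0.5679, -0.2126, 0.0218]
tool_rot: [0.114, 0.993, 0.002, -0.008]
ft_force: [-14.5, 2.1, 12.1]
grip_width: 0.0874
grip_force: 7.6
```

Run:
```python
from h import *
print(inv(JIG,robot.get_obs()['position']))
c=shot('top');a=c['image'][140:228,262:358,::-1]
cv2.imwrite('pics/jig2.png',cv2.resize(a,None,fx=6,fy=6,interpolation=cv2.INTER_CUBIC))
```

```text
[ 0.03906184 23.51999344 21.83332116]
```

Emit:
send_rows(increments=[0, 0, 0, -1.0, 0.24, 0, 0.5, 0, 0, 0, -0.9, 0.2, 0, 0, 0, 0, 0, 0, 0, 3.5, 0, 0, 0, 0, 0, 0, 3.5, 0, 0, 0, 0, 2.2, 2.3, 0, 0, 0, 0, 0, 2.2, 2.3, 0, 0, 0, 0, 0, 2.2, 2.4, 0, 0, 0, 0, 0, 0, 0, 0, 0, 0, 0, 0, 0, 0, -3.0, 0, 0, 0, 0, 0, 0, -2.5, 0, 0, 0, 0, 0, 0, -1.0, 0, 0, 0, 0, 0, 0, -0.5, 0, 0, 0, 0, 0, 0, 0, 0])

```text
time: 6.12
position: [0.6212, -0.1405, 0.0207]
tool_rot: [0.115, 0.993, 0.0, -0.001]
ft_force: [-0.0, -0.8, -0.4]
grip_width: 0.0087
grip_force: 0.0
```

Run:
```python
from h import *
print(inv(JIG,robot.get_obs()['position']));delta(F(JIG,[33,60,21.5]),JIG[2]+np.pi/2)
```

```text
[ 35.449004   105.88200208  20.7147426 ]
t 6.1167 target [ 0.6084 -0.1846  0.0215] shift cm [-1.29 -4.41  0.08] turn [-0.0005 -0.0012 -0.0006] min rows 2 per row [-2.0000e-04 -6.0000e-04 -3.0000e-04 -6.4440e-01 -2.2051e+00  3.9300e-02]
```

Emit:
send_rows(increments=[0, 0, 0, -0.07, -0.29, 0.05, 0, 0, 0, 0, -0.07, -0.29, 0.05, 0, 0, 0, 0, -0.07, -0.29, 0, 0, 0, 0, 0, -0.07, -0.29, 0, 0, 0, 0, 0, -0.07, -0.29, 0, 0, 0, 0, 0, -0.07, -0.29, 0, 0, 0, 0, 0, -0.07, -0.29, 0, 0, 0, 0, 0, -0.07, -0.29, 0, 0, 0, 0, 0, -0.07, -0.29, 0, 0, 0, 0, 0, -0.07, -0.29, 0, 0, 0, 0, 0, -0.07, -0.29, 0, 0, 0, 0, 0, -0.07, -0.29, 0, 0, 0, 0, 0, -0.07, -0.29, 0, 0, 0, 0, 0, -0.07, -0.29, 0, 0, 0, 0, 0, -0.07, -0.29, 0, 0, 0, 0, 0, 0, 0, 0, 0])

```text
time: 7.45
position: [0.6115, -0.1827, 0.0234]
tool_rot: [0.115, 0.993, 0.001, 0.0]
ft_force: [1.1, 4.8, 3.9]
grip_width: 0.0002
grip_force: 2.3
```

Run:
```python
from h import *
print(inv(JIG,robot.get_obs()['position']))
```

```text
[35.59159442 62.59920918 23.4032656 ]
```

Emit:
send_rows(increments=[0, 0, 0, -0.035, -0.15, -0.02, 0, 0, 0, 0, -0.035, -0.15, -0.02, 0, 0, 0, 0, -0.035, -0.15, -0.02, 0, 0, 0, 0, -0.035, -0.15, 0, 0, 0, 0, 0, -0.035, -0.15, 0, 0, 0, 0, 0, -0.02, -0.1, 0, 0, 0, 0, 0, -0.02, -0.1, 0, 0, 0, 0, 0, 0, 0, 0, 0])

```text
time: 8.12
position: [0.6098, -0.1912, 0.0233]
tool_rot: [0.115, 0.993, 0.002, 0.001]
ft_force: [2.2, 8.3, 7.3]
grip_width: 0.0006
grip_force: 3.9
```

Run:
```python
from h import *
print(inv(JIG,robot.get_obs()['position']))
```

```text
[35.85899285 53.93206445 23.3359863 ]
```

Emit:
send_rows(increments=[0, 0, 0, -0.024, -0.1, 0, 0, 0, 0, 0, -0.024, -0.1, 0, 0, 0, 0, 0, -0.024, -0.1, 0, 0, 0, 0, 0, 0, 0, 0, 0])

```text
time: 8.45
position: [0.6091, -0.1942, 0.0233]
tool_rot: [0.115, 0.993, 0.001, 0.001]
ft_force: [1.7, 7.3, 6.8]
grip_width: 0.0002
grip_force: 3.9
```

Run:
```python
from h import *
print(inv(JIG,robot.get_obs()['position']))
```

```text
[35.86940548 50.83403778 23.3327649 ]
```

Emit:
send_rows(increments=[0, 0, 0, -0.024, -0.1, 0, 0, 0, 0, 0, -0.024, -0.1, 0, 0, 0, 0, 0, -0.024, -0.1, 0, 0, 0, 0, 0, -0.024, -0.1, 0, 0, 0, 0, 0, -0.024, -0.1, 0, 0, 0, 0, 0, 0, 0, 0, 0])

```text
time: 8.95
position: [0.6086, -0.1958, 0.0234]
tool_rot: [0.116, 0.993, 0.004, 0.001]
ft_force: [5.3, 16.9, 8.2]
grip_width: 0.0006
grip_force: 8.7
```

Run:
```python
from h import *
print(inv(JIG,robot.get_obs()['position']))
```

```text
[35.7922357  49.23288032 23.35640278]
```

Emit:
send_rows(increments=[0, 0, 0, 0.3, 1.2, 0, 0, 0, 0, 0, 0.3, 1.2, 0, 0, 0, 0, 0, -0.5, 0, 3.5, 0.5, 0, 0, 0, -2, -1.5, 3.5, 1, 0, 0, 0, -2, -1.5, 3, 1, 0, 0, 0, -2, -1.5, 1, 1, 0, 0, 0, -2, -1.5, 0, 1, 0, 0, 0, 0, 0, 0, 1])

```text
time: 9.62
position: [0.5257, -0.2391, 0.132]
tool_rot: [0.116, 0.993, -0.001, -0.001]
ft_force: [-0.4, 0.3, 0.1]
grip_width: 0.0321
grip_force: 0.0
```

Run:
```python
from h import *
print(inv(JIG,robot.get_obs()['position']))
c=shot('wrist'); cv2.imwrite('pics/w2.png',cv2.resize(c['image'][:,:,::-1],(800,600),interpolation=cv2.INTER_CUBIC))
```

```text
[-35.01160187 -11.91012984 132.00921046]
```

View pics/w2.png

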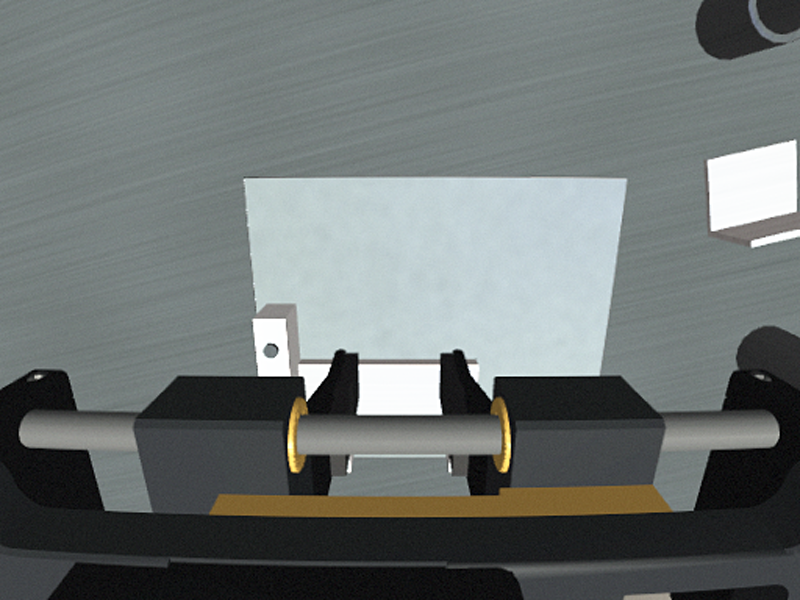

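The plate end sits against the side fence and its near edge (row 360) is level with the base edge. One confirming push towards the far fence comes next.

Emit:
send_rows(increments=[0, 0, 0, 0.45, -0.26, -3, 0.7, 0, 0, 0, 0.45, -0.26, -3, 0.7, 0, 0, 0, 0, 0, -3, 0.7, 0, 0, 0, 0, 0, -1.2, 0.7, 0, 0, 0, 0, 0, -0.7, 0.7, 0, 0, 0, 0, 0, 0, 0.7, 0, 0, 0, 0.39, -0.092, 0, 0.7, 0, 0, 0, 0.39, -0.092, 0, 0.7, 0, 0, 0, 0.39, -0.092, 0, 0.7, 0, 0, 0, 0.39, -0.092, 0, 0.7, 0, 0, 0, 0.3, -0.07, 0, 0.7, 0, 0, 0, 0.2, -0.047, 0, 0.7, 0, 0, 0, 0.2, -0.047, 0, 0.7, 0, 0, 0, 0.15, -0.035, 0, 0.7, 0, 0, 0, 0.15, -0.035, 0, 0.7, 0, 0, 0, 0, 0, 0, 0.7])

```text
time: 11.0
position: [0.5597, -0.2467, 0.0219]
tool_rot: [0.114, 0.993, 0.001, -0.004]
ft_force: [-7.6, -0.3, 5.6]
grip_width: 0.0611
grip_force: 3.7
```

Run:
```python
from h import *
print(inv(JIG,robot.get_obs()['position']))
```

```text
[ -0.18916615 -11.55085518  21.85321188]
```

Emit:
send_rows(increments=[0, 0, 0, 0.1, -0.024, 0, 0.7, 0, 0, 0, 0.1, -0.024, 0, 0.7, 0, 0, 0, 0, 0, 0, 0.7, 0, 0, 0, -0.8, 0.2, 0, 0.7, 0, 0, 0, -0.8, 0.2, 0, 0.8, 0, 0, 0, 0, 0, 3.5, 1, 0, 0, 0, 0, 0, 3.5, 1, 0, 0, 0, 0, 0, 3.5, 1])

```text
time: 11.67
position: [0.5487, -0.2441, 0.1273]
tool_rot: [0.115, 0.993, 0.001, -0.001]
ft_force: [1.2, -0.9, -0.4]
grip_width: 0.0797
grip_force: 0.0
```

Emit:
send_rows(increments=[0, 0, -0.082, 0, 2.55, 0.8, 1, 0, 0, -0.082, 0, 2.55, 0.8, 1, 0, 0, -0.082, 0, 2.55, 0.8, 1, 0, 0, -0.082, 0, 2.55, 0.8, 1, 0, 0, -0.082, 0, 2.55, 0.8, 1, 0, 0, -0.082, 0, 2.55, 0.8, 1, 0, 0, -0.082, 0, 2.55, 0.8, 1, 0, 0, -0.082, 0, 2.55, 0.8, 1, 0, 0, -0.082, 0, 2.55, 0.8, 1, 0, 0, -0.082, 0, 2.55, 0.8, 1, 0, 0, -0.082, 0, 2.55, 0.8, 1, 0, 0, -0.082, 0, 2.55, 0.8, 1, 0, 0, -0.082, 0, 2.55, 0.8, 1, 0, 0, -0.082, 0, 2.55, 0.8, 1, 0, 0, -0.082, 0, 2.55, 0.8, 1, 0, 0, -0.082, 0, 2.55, 0.8, 1, 0, 0, 0, 0, 0, 0, 1])

```text
time: 13.08
position: [0.55, 0.168, 0.2568]
tool_rot: [0.696, 0.718, 0.003, 0.001]
ft_force: [-0.5, 0.3, 1.2]
grip_width: 0.087
grip_force: 0.0
```

Run:
```python
from h import *
print(robot.get_obs()['q'])
c=shot('wrist'); cv2.imwrite('pics/w3.png',cv2.resize(c['image'][:,:,::-1],(800,600),interpolation=cv2.INTER_CUBIC))
t=shot('top');a=t['image'][140:228,262:358,::-1]
cv2.imwrite('pics/jig3.png',cv2.resize(a,None,fx=6,fy=6,interpolation=cv2.INTER_CUBIC))
```

```text
[0.10071462 0.42798771 1.53438683 0.00301704 1.17415949 0.06885351]
```

View pics/w3.png

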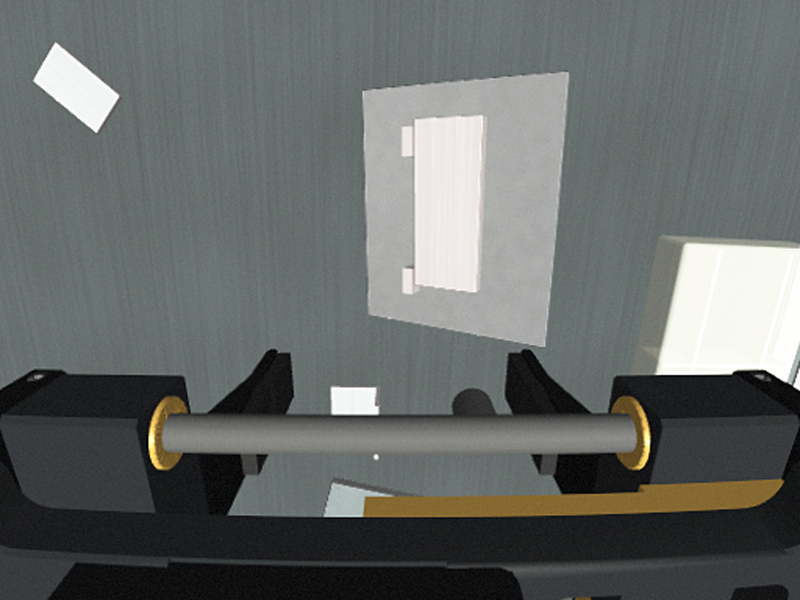

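View pics/jig3.png

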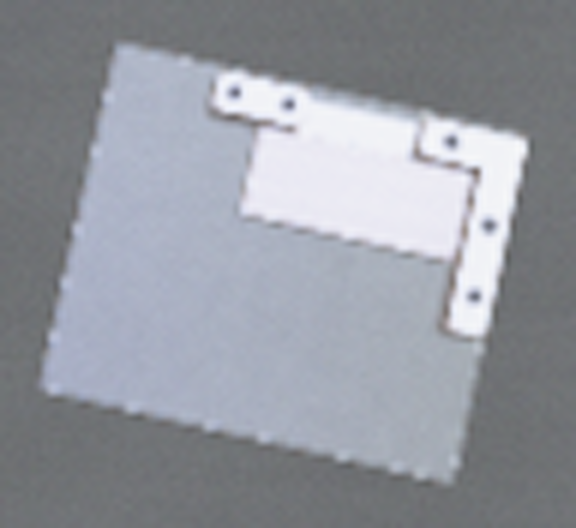

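The first plate is flush in the corner. The wrist view shows the board corners at (363,91), (568,72), (546,346), (369,315) and the second plate at (415,118), (483,115), (477,292), (416,286).

```bash
cat >> h.py <<'E'
def sl(d,y,h): return np.array([d*.75**.5-h*.5,y,85+d*.5+h*.75**.5])
E
python3 - <<'E'
from h import *
c=load('wrist'); s=lambda p:(np.array(p,float)+.5)*.64-.5
r=pose2(c,np.array([sl(-75,90,0),sl(75,90,0),sl(75,-90,0),sl(-75,-90,0)])*1e-3,s([(363,91),(568,72),(546,346),(369,315)]),REST);print(r)
r2=pose2(c,np.array([sl(-25.5,60,10),sl(24.5,60,10),sl(24.5,-60,10),sl(-25.5,-60,10)])*1e-3,s([(415,118),(483,115),(477,292),(416,286)]),REST);print(r2)
R=(r[0]+r2[0])/2; R[1]=r2[0][1]; print(R)
h=12 # TCP above the board face (tip 4 above)
for H in (60,12): delta(F(R,sl(-.5,0,H)),R[2],np.pi/6)
print(np.round(F(R,sl(0,0,1))-F(R,sl(0,0,0)),5))
E
```

```text
(array([0.58672153, 0.21418061, 0.04192867]), np.float64(0.5734413187749658))
(array([0.58735461, 0.2205535 , 0.04591998]), np.float64(0.4490323784962507))
[0.58703807 0.2205535  0.04392433]
t 13.1833 target [0.5566 0.2192 0.1367] shift cm [  0.75   5.48 -11.85] turn [ 0.02   -0.522   0.0114] min rows 5 per row [ 4.0000e-03 -1.0440e-01  2.3000e-03  1.4930e-01  1.0970e+00 -2.3694e+00]
t 13.1833 target [0.5806 0.2203 0.0951] shift cm [  3.14   5.59 -16.  ] turn [ 0.02   -0.522   0.0114] min rows 5 per row [ 4.0000e-03 -1.0440e-01  2.3000e-03  6.2890e-01  1.1180e+00 -3.2008e+00]
[-5.0e-04 -2.0e-05  8.7e-04]
```

Emit:
send_rows(increments=[0.004, -0.087, 0.001, 0.12, 0.91, -1.97, 1, 0.004, -0.087, 0.001, 0.12, 0.91, -1.97, 1, 0.004, -0.087, 0.001, 0.12, 0.91, -1.97, 1, 0.003, -0.087, 0.001, 0.12, 0.91, -1.97, 1, 0.003, -0.087, 0.001, 0.12, 0.91, -1.97, 1, 0.002, -0.087, 0.001, 0.12, 0.91, -1.97, 1, 0, 0, 0, 0, 0, 0, 1, 0, 0, 0, 0, 0, 0, 1])

```text
time: 13.85
position: [0.557, 0.2066, 0.1479]
tool_rot: [0.678, 0.697, 0.163, 0.167]
ft_force: [-0.3, -0.8, 0.5]
grip_width: 0.0869
grip_force: 0.0
```

```bash
sed -i 's/REST=.*/REST=[.5870,.2206,.040]/' h.py
python3 - <<'E'
from h import *
delta(F(REST,sl(-.5,0,11)),REST[2],np.pi/6)
E
```

```text
t 13.85 target [0.5811 0.2204 0.0943] shift cm [ 2.41  1.38 -5.36] turn [ 0.0142 -0.0521  0.0144] min rows 2 per row [ 0.0071 -0.026   0.0072  1.2037  0.6896 -2.6788]
```

Emit:
send_rows(increments=[0.007, -0.026, 0.007, 0, 0.69, 0, 1, 0.007, -0.026, 0.007, 0, 0.69, 0, 1, 0, 0, 0, 0.5, 0, -1.1, 1, 0, 0, 0, 0.5, 0, -1.1, 1, 0, 0, 0, 0.5, 0, -1.1, 1, 0, 0, 0, 0.4, 0, -0.8, 1, 0, 0, 0, 0.2, 0, -0.5, 1, 0, 0, 0, 0, 0, 0, 1])

```text
time: 14.52
position: [0.5812, 0.2201, 0.1035]
tool_rot: [0.67, 0.695, 0.188, 0.181]
ft_force: [-0.2, -0.3, -0.4]
grip_width: 0.0869
grip_force: 0.0
```

Run:
```python
from h import *
delta(F(REST,sl(-.5,0,11)),REST[2],np.pi/6)
```

```text
t 14.5167 target [0.5811 0.2204 0.0943] shift cm [-0.02  0.03 -0.92] turn [-0.0004  0.0055  0.0028] min rows 1 per row [-4.000e-04  5.500e-03  2.800e-03 -1.610e-02  3.090e-02 -9.198e-01]
```

Emit:
send_rows(increments=[0, 0.003, 0, 0, 0, -0.45, 1, 0, 0.003, 0, 0, 0, -0.45, 1, 0, 0, 0, 0, 0, 0, 1, 0, 0, 0, 0, 0, 0, 0.4, 0, 0, 0, 0, 0, 0, 0.4, 0, 0, 0, 0, 0, 0, 0.4, 0, 0, 0, 0, 0, 0, 0.4, 0, 0, 0, 0, 0, 0, 0.4, 0, 0, 0, 0, 0, 0, 0.4, 0, 0, 0, 0, 0, 0, 0.4], newtons=25)

```text
time: 15.35
position: [0.5803, 0.2214, 0.0949]
tool_rot: [0.67, 0.696, 0.187, 0.179]
ft_force: [0.4, 0.2, 1.5]
grip_width: 0.0498
grip_force: 25.0
```

Run:
```python
from h import *
delta(F(REST,sl(-.5,0,11)),REST[2],np.pi/6)
```

```text
t 15.35 target [0.5811 0.2204 0.0943] shift cm [ 0.07 -0.11 -0.06] turn [-0.0017 -0.      0.0012] min rows 1 per row [-0.0017 -0.      0.0012  0.0736 -0.1053 -0.063 ]
```

Emit:
send_rows(increments=[0, 0, 0, -0.2, 0, 0.8, 0.4, 0, 0, 0, -0.5, 0, 1.6, 0.4, 0, 0, 0, -0.5, 0, 2.5, 0.4, 0, 0, 0, 0, 0, 3, 0.4, 0, 0, 0, 0, 0, 3, 0.4, 0, 0, 0, 0, 0, 2, 0.4, 0, 0, 0, 0, 0, 0, 0.4], newtons=35)

```text
time: 15.93
position: [0.5686, 0.2217, 0.2242]
tool_rot: [0.67, 0.696, 0.189, 0.18]
ft_force: [0.2, -0.0, -3.9]
grip_width: 0.0492
grip_force: 35.0
```

Run:
```python
from h import *
delta(F(JIG,[32,-13,80]),JIG[2],0)
```

```text
t 15.9333 target [ 0.5907 -0.2555  0.08  ] shift cm [  2.21 -47.72 -14.42] turn [ 0.0486  0.5266 -0.2628] min rows 13 per row [ 0.0037  0.0405 -0.0202  0.1698 -3.6705 -1.1095]
```

Emit:
send_rows(increments=[0.0027, 0.0293, -0.0146, 0.12, -2.65, -0.2, 0.4, 0.0027, 0.0293, -0.0146, 0.12, -2.65, -0.2, 0.4, 0.0027, 0.0293, -0.0146, 0.12, -2.65, -0.2, 0.4, 0.0027, 0.0293, -0.0146, 0.12, -2.65, -0.2, 0.4, 0.0027, 0.0293, -0.0146, 0.12, -2.65, -0.2, 0.4, 0.0027, 0.0293, -0.0146, 0.12, -2.65, -0.2, 0.4, 0.0027, 0.0293, -0.0146, 0.12, -2.65, -0.2, 0.4, 0.0027, 0.0293, -0.0146, 0.12, -2.65, -0.2, 0.4, 0.0027, 0.0293, -0.0146, 0.12, -2.65, -0.2, 0.4, 0.0027, 0.0293, -0.0146, 0.12, -2.65, -0.2, 0.4, 0.0027, 0.0293, -0.0146, 0.12, -2.65, -0.2, 0.4, 0.0027, 0.0293, -0.0146, 0.12, -2.65, -0.2, 0.4, 0.0027, 0.0293, -0.0146, 0.12, -2.65, -0.2, 0.4, 0.0027, 0.0293, -0.0146, 0.12, -2.65, -0.2, 0.4, 0.0027, 0.0293, -0.0146, 0.12, -2.65, -0.2, 0.4, 0.0027, 0.0293, -0.0146, 0.12, -2.65, -0.2, 0.4, 0.0027, 0.0293, -0.0146, 0.12, -2.65, -0.2, 0.4, 0.0027, 0.0293, -0.0146, 0.12, -2.65, -0.2, 0.4, 0, 0, 0, 0, 0, 0, 0.4])

```text
time: 17.52
position: [0.5889, -0.2621, 0.1808]
tool_rot: [0.785, 0.619, -0.005, -0.001]
ft_force: [1.6, -0.7, -5.4]
grip_width: 0.0492
grip_force: 35.0
```

Run:
```python
from h import *
delta(F(JIG,[32,-14,60]),JIG[2],0)
```

```text
t 17.5167 target [ 0.5904 -0.2565  0.06  ] shift cm [  0.15   0.57 -12.08] turn [ 0.004  -0.0097  0.0038] min rows 3 per row [ 1.300e-03 -3.200e-03  1.300e-03  5.030e-02  1.893e-01 -4.026e+00]
```

Emit:
send_rows(increments=[0.002, -0.005, 0.002, 0.08, 0.3, -2.5, 0.4, 0.002, -0.005, 0.002, 0.07, 0.27, -3, 0.4, 0, 0, 0, 0, 0, -3, 0.4, 0, 0, 0, 0, 0, -2.4, 0.4, 0, 0, 0, 0, 0, -0.9, 0.4, 0, 0, 0, 0, 0, 0, 0.4, 0, 0, 0, 0, 0, 0, 0.4])

```text
time: 18.1
position: [0.5898, -0.25, 0.0652]
tool_rot: [0.782, 0.623, 0.002, -0.002]
ft_force: [0.4, -1.2, -4.0]
grip_width: 0.0493
grip_force: 35.0
```

Run:
```python
from h import *
delta(F(JIG,[32,-14,35]),JIG[2],0)
```

```text
t 18.1 target [ 0.5904 -0.2565  0.035 ] shift cm [ 0.06 -0.65 -3.02] turn [-0.0049  0.0007 -0.0047] min rows 1 per row [-4.9000e-03  7.0000e-04 -4.7000e-03  6.1700e-02 -6.4850e-01 -3.0169e+00]
```

Emit:
send_rows(increments=[-0.004, 0.001, -0.004, 0.06, -0.45, -0.6, 0.4, 0, 0, 0, 0, 0, -0.8, 0.4, 0, 0, 0, 0, 0, -0.8, 0.4, 0, 0, 0, 0, 0, -0.5, 0.4, 0, 0, 0, 0, 0, 0, 0.4, 0, 0, 0, 0, 0, 0, 0.4])

```text
time: 18.6
position: [0.5906, -0.2545, 0.039]
tool_rot: [0.784, 0.621, 0.0, 0.0]
ft_force: [0.0, -0.9, -5.0]
grip_width: 0.0489
grip_force: 35.0
```

Run:
```python
from h import *
print(inv(JIG,robot.get_obs()['position'])); delta(F(JIG,[32,-13,32]),JIG[2],0)
```

```text
[ 31.734673   -12.09525183  39.01093615]
t 18.6 target [ 0.5907 -0.2555  0.032 ] shift cm [ 0.01 -0.09 -0.7 ] turn [-0.0005  0.0008 -0.0008] min rows 1 per row [-5.000e-04  8.000e-04 -8.000e-04  5.100e-03 -9.410e-02 -7.011e-01]
```

Emit:
send_rows(increments=[0, 0, 0, 0, 0, -0.2, 0.4, 0, 0, 0, 0, 0, -0.2, 0.4, 0, 0, 0, 0, 0, -0.1, 0.4, 0, 0, 0, 0, 0, -0.1, 0.4, 0, 0, 0, 0, 0, 0, 0.4])

```text
time: 19.02
position: [0.5909, -0.2547, 0.0332]
tool_rot: [0.784, 0.621, 0.001, 0.0]
ft_force: [-0.8, 0.2, -4.8]
grip_width: 0.0493
grip_force: 35.0
```

Emit:
send_rows(increments=[0, 0, 0, 0, 0, -0.07, 0.4, 0, 0, 0, 0, 0, -0.07, 0.4, 0, 0, 0, 0, 0, 0, 0.4])

```text
time: 19.27
position: [0.5909, -0.2548, 0.0319]
tool_rot: [0.784, 0.621, 0.001, 0.0]
ft_force: [0.5, 0.4, -4.4]
grip_width: 0.0496
grip_force: 35.0
```

Emit:
send_rows(increments=[0, 0, 0, 0, 0, -0.06, 0.4, 0, 0, 0, 0, 0, -0.06, 0.4, 0, 0, 0, 0, 0, 0, 0.4])

```text
time: 19.52
position: [0.591, -0.2548, 0.0317]
tool_rot: [0.784, 0.621, 0.001, 0.001]
ft_force: [-2.0, 1.4, 3.4]
grip_width: 0.0497
grip_force: 35.0
```

Emit:
send_rows(increments=[0, 0, 0, 0, 0, 0.05, 0.62, 0, 0, 0, 0, 0, 0, 0.7, 0, 0, 0, 0, 0, 0, 0.75, 0, 0, 0, 0, 0, 0, 0.75, 0, 0, 0, 0, 0, 0, 0.75, 0, 0, 0, 0, 0, 0.5, 0.75, 0, 0, 0, 0, 0, 1, 0.75, 0, 0, 0, 0, 0, 3, 0.75, 0, 0, 0, 0, 0, 3.5, 0.75, 0, 0, 0, 0, 0, 3, 0.75], newtons=15)

```text
time: 20.35
position: [0.5911, -0.2549, 0.1435]
tool_rot: [0.784, 0.621, 0.001, 0.001]
ft_force: [0.2, -0.1, 0.0]
grip_width: 0.0652
grip_force: 0.0
```

Emit:
send_rows(increments=[0, 0, 0.1122, -0.4, 0.09, 0, 0.7, 0, 0, 0.1122, -0.4, 0.09, 0, 0.7, 0, 0, 0.1122, -0.4, 0.09, 0, 0.7, 0, 0, 0.1122, -0.4, 0.09, 0, 0.7, 0, 0, 0.1122, -0.4, 0.09, 0, 0.7, 0, 0, 0.1122, -0.4, 0.09, 0, 0.7, 0, 0, 0.1122, -0.4, 0.09, 0, 0.7, 0, 0, 0.1122, -0.4, 0.09, 0, 0.7, 0, 0, 0.1122, -0.4, 0.09, 0, 0.7, 0, 0, 0.1122, -0.4, 0.09, 0, 0.7, 0, 0, 0.1122, -0.4, 0.09, 0, 0.7, 0, 0, 0.1122, -0.4, 0.09, 0, 0.7, 0, 0, 0.1122, -0.4, 0.09, 0, 0.7, 0, 0, 0.1122, -0.4, 0.09, 0, 0.7, 0, 0, 0, 0, 0, 0, 0.7, 0, 0, 0, 0, 0, 0, 0.7])

```text
time: 21.68
position: [0.5352, -0.2423, 0.1421]
tool_rot: [0.116, 0.993, 0.001, 0.0]
ft_force: [-0.7, 0.1, 0.3]
grip_width: 0.0608
grip_force: 0.0
```

Run:
```python
from h import *
delta(F(JIG,[-25,-12,31.5]),JIG[2]+np.pi/2,0)
t=shot('top');a=t['image'][140:228,262:358,::-1]
cv2.imwrite('pics/jig4.png',cv2.resize(a,None,fx=6,fy=6,interpolation=cv2.INTER_CUBIC))
c=shot('wrist'); P=cloud(c); w=c['image'][150:384]
cv2.imwrite('pics/w4.png',cv2.resize(c['image'][:,:,::-1],(800,600),interpolation=cv2.INTER_CUBIC))
```

```text
t 21.6833 target [ 0.5354 -0.2415  0.0315] shift cm [  0.03   0.09 -11.06] turn [-0.0011  0.001   0.0022] min rows 3 per row [-4.0000e-04  3.0000e-04  7.0000e-04  8.6000e-03  2.9200e-02 -3.6877e+00]
```

View pics/w4.png

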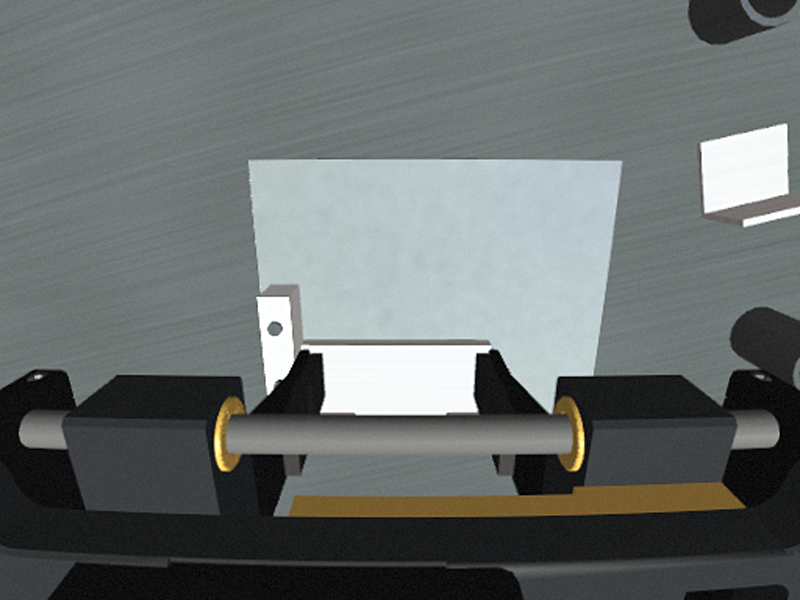

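The second plate lies on the first, near edge at row 345. Next I descend and push it to the far fence.

Emit:
send_rows(increments=[0, 0, 0, 0, 0.08, -3, 0.7, 0, 0, 0, 0, 0, -3.3, 0.7, 0, 0, 0, 0, 0, -2.6, 0.7, 0, 0, 0, 0, 0, -1.4, 0.7, 0, 0, 0, 0, 0, -0.7, 0.7, 0, 0, 0, 0, 0, 0, 0.7, 0, 0, 0, 0.39, -0.092, 0, 0.7, 0, 0, 0, 0.39, -0.092, 0, 0.7, 0, 0, 0, 0.39, -0.092, 0, 0.7, 0, 0, 0, 0.39, -0.092, 0, 0.7, 0, 0, 0, 0.2, -0.047, 0, 0.7, 0, 0, 0, 0.2, -0.047, 0, 0.7, 0, 0, 0, 0.1, -0.024, 0, 0.7, 0, 0, 0, 0, 0, 0, 0.7])

```text
time: 22.95
position: [0.5557, -0.2463, 0.0314]
tool_rot: [0.115, 0.993, 0.001, -0.0]
ft_force: [-1.1, 0.2, -0.3]
grip_width: 0.0608
grip_force: 0.0
```

Run:
```python
from h import *
print(inv(JIG,robot.get_obs()['position']))
```

```text
[ -4.17638876 -12.02622501  31.41953285]
```

Emit:
send_rows(increments=[0, 0, 0, 0.1, -0.024, 0, 0.7, 0, 0, 0, 0.1, -0.024, 0, 0.7, 0, 0, 0, 0.1, -0.024, 0, 0.7, 0, 0, 0, 0.1, -0.024, 0, 0.7, 0, 0, 0, 0.1, -0.024, 0, 0.7, 0, 0, 0, 0.1, -0.024, 0, 0.7, 0, 0, 0, 0, 0, 0, 0.7])

```text
time: 23.53
position: [0.5585, -0.2464, 0.0311]
tool_rot: [0.115, 0.993, 0.002, -0.004]
ft_force: [-7.4, 1.7, 4.8]
grip_width: 0.0612
grip_force: 3.4
```

Run:
```python
from h import *
print(inv(JIG,robot.get_obs()['position']))
```

```text
[ -1.44632496 -11.5271875   31.13053094]
```

Emit:
send_rows(increments=[0, 0, 0, 0.1, -0.024, 0, 0.7, 0, 0, 0, 0.1, -0.024, 0, 0.7, 0, 0, 0, 0.1, -0.024, 0, 0.7, 0, 0, 0, 0, 0, 0, 0.7])

```text
time: 23.87
position: [0.5598, -0.2466, 0.0311]
tool_rot: [0.114, 0.993, 0.003, -0.006]
ft_force: [-10.2, 0.6, 8.4]
grip_width: 0.0609
grip_force: 5.0
```

Run:
```python
from h import *
print(inv(JIG,robot.get_obs()['position']))
```

```text
[ -0.11146033 -11.38820576  31.09256508]
```

Emit:
send_rows(increments=[0, 0, 0, 0.1, -0.024, 0, 0.7, 0, 0, 0, 0.1, -0.024, 0, 0.7, 0, 0, 0, 0, 0, 0, 0.7])

```text
time: 24.12
position: [0.5599, -0.2466, 0.0311]
tool_rot: [0.114, 0.993, 0.003, -0.008]
ft_force: [-13.3, 0.6, 11.0]
grip_width: 0.0608
grip_force: 6.7
```

Emit:
send_rows(increments=[0, 0, 0, -1.1, 0.26, 0, 0.7, 0, 0, 0, -1.1, 0.26, 0, 0.6, 0, 0, 0, 0, 0, 3, 0.3, 0, 0, 0, 0, 0, 3, 0, 0, 0, 0, 2.4, 2.45, 0, 0, 0, 0, 0, 2.4, 2.45, 0, 0, 0, 0, 0, 2.4, 2.45, 0, 0, 0, 0, 0, 0, 0, 0, 0, 0, 0, 0, 0, 0, -2.5, 0, 0, 0, 0, 0, 0, -2.2, 0, 0, 0, 0, 0, 0, -1.0, 0, 0, 0, 0, 0, 0, -0.3, 0, 0, 0, 0, 0, 0, 0, 0])

```text
time: 25.2
position: [0.616, -0.1703, 0.0304]
tool_rot: [0.115, 0.993, 0.001, -0.001]
ft_force: [0.8, 0.2, 0.7]
grip_width: 0.0008
grip_force: 0.0
```

Run:
```python
from h import *
print(inv(JIG,robot.get_obs()['position'])); delta(F(JIG,[35.5,58,31.5]),JIG[2]+np.pi/2)
```

```text
[37.14538656 75.75801305 30.37121503]
t 25.2 target [ 0.6103 -0.1872  0.0315] shift cm [-0.57 -1.69  0.11] turn [-0.0025 -0.0015 -0.0003] min rows 1 per row [-2.500e-03 -1.500e-03 -3.000e-04 -5.667e-01 -1.691e+00  1.129e-01]
```

Emit:
send_rows(increments=[0, 0, 0, -0.095, -0.28, 0.02, 0, 0, 0, 0, -0.095, -0.28, 0.02, 0, 0, 0, 0, -0.095, -0.28, 0.02, 0, 0, 0, 0, -0.095, -0.28, 0.02, 0, 0, 0, 0, -0.095, -0.28, 0, 0, 0, 0, 0, -0.095, -0.28, 0, 0, 0, 0, 0, -0.035, -0.15, 0, 0, 0, 0, 0, -0.035, -0.15, 0, 0, 0, 0, 0, -0.035, -0.15, 0, 0, 0, 0, 0, -0.024, -0.1, 0, 0, 0, 0, 0, -0.024, -0.1, 0, 0, 0, 0, 0, -0.024, -0.1, 0, 0, 0, 0, 0, -0.024, -0.1, 0, 0, 0, 0, 0, 0, 0, 0, 0])

```text
time: 26.37
position: [0.6091, -0.194, 0.0325]
tool_rot: [0.115, 0.993, 0.002, -0.0]
ft_force: [2.0, 5.5, 2.4]
grip_width: 0.0006
grip_force: 2.5
```

Run:
```python
from h import *
print(inv(JIG,robot.get_obs()['position']))
```

```text
[35.89932577 51.05738036 32.50162653]
```

Moving with about 6 N of friction; the stall is expected near y = 49.2.

Emit:
send_rows(increments=[0, 0, 0, -0.024, -0.1, 0, 0, 0, 0, 0, -0.024, -0.1, 0, 0, 0, 0, 0, -0.024, -0.1, 0, 0, 0, 0, 0, -0.024, -0.1, 0, 0, 0, 0, 0, -0.024, -0.1, 0, 0, 0, 0, 0, 0, 0, 0, 0])

```text
time: 26.87
position: [0.6087, -0.1957, 0.0326]
tool_rot: [0.116, 0.993, 0.004, 0.0]
ft_force: [5.5, 14.4, 4.8]
grip_width: 0.0007
grip_force: 7.0
```

Run:
```python
from h import *
print(inv(JIG,robot.get_obs()['position']))
```

```text
[35.87876323 49.32439282 32.56360581]
```

Emit:
send_rows(increments=[0, 0, 0, 0.2, 0.95, 0, 0, 0, 0, 0, 0.2, 0.9, 0, 0, 0, 0, 0, 0, 0, 3, 0.3, 0, 0, 0, 0, 0, 3, 0.7, 0, 0, 0, -2.4, -2.05, 0, 0.7, 0, 0, 0, -2.4, -2.05, 0, 0.7, 0, 0, 0, -2.4, -2.05, 0, 0.7, 0, 0, 0, 0, 0, 0, 0.7, 0, 0, 0, 0, 0, 0, 0.7, 0, 0, 0, 0, 0, -3, 0.7, 0, 0, 0, 0, 0, -2.5, 0.7, 0, 0, 0, 0, 0, -1.1, 0.7, 0, 0, 0, 0, 0, -0.3, 0.7, 0, 0, 0, 0, 0, 0, 0.7])

```text
time: 28.03
position: [0.5398, -0.2427, 0.0222]
tool_rot: [0.114, 0.993, 0.001, -0.001]
ft_force: [-0.3, 0.1, -0.4]
grip_width: 0.0601
grip_force: 0.0
```

Run:
```python
from h import *
print(inv(JIG,robot.get_obs()['position'])); delta(F(JIG,[-1,-12,22.5]),JIG[2]+np.pi/2)
```

```text
[-20.48942767 -12.18033727  22.1629543 ]
t 28.0333 target [ 0.5588 -0.247   0.0225] shift cm [ 1.9  -0.43  0.03] turn [-0.0027 -0.0014 -0.0018] min rows 1 per row [-2.7000e-03 -1.4000e-03 -1.8000e-03  1.9013e+00 -4.2870e-01  3.3700e-02]
```

Emit:
send_rows(increments=[0, 0, 0, 0.39, -0.092, 0, 0.7, 0, 0, 0, 0.39, -0.092, 0, 0.7, 0, 0, 0, 0.39, -0.092, 0, 0.7, 0, 0, 0, 0.3, -0.07, 0, 0.7, 0, 0, 0, 0.2, -0.047, 0, 0.7, 0, 0, 0, 0.2, -0.047, 0, 0.7, 0, 0, 0, 0.15, -0.035, 0, 0.7, 0, 0, 0, 0.15, -0.035, 0, 0.7, 0, 0, 0, 0.1, -0.024, 0, 0.7, 0, 0, 0, 0.1, -0.024, 0, 0.7, 0, 0, 0, 0.1, -0.024, 0, 0.7, 0, 0, 0, 0.1, -0.024, 0, 0.7, 0, 0, 0, 0, 0, 0, 0.7])

```text
time: 29.12
position: [0.5594, -0.2478, 0.0229]
tool_rot: [0.114, 0.993, 0.003, -0.007]
ft_force: [-13.6, -0.8, 9.5]
grip_width: 0.0611
grip_force: 6.0
```

Run:
```python
from h import *
print(inv(JIG,robot.get_obs()['position']))
```

```text
[ -0.22399009 -12.68256205  22.93443889]
```

Emit:
send_rows(increments=[0, 0, 0, 0.1, -0.024, 0, 0.7, 0, 0, 0, 0.1, -0.024, 0, 0.7, 0, 0, 0, 0, 0, 0, 0.7, 0, 0, 0, -1.1, 0.26, 0, 0.7, 0, 0, 0, -1.1, 0.26, 0, 0.6, 0, 0, 0, 0, 0, 3.5, 0.3, 0, 0, 0, 0, 0, 3.5, 0, 0, 0, 0, 2.4, 2.35, 0, 0, 0, 0, 0, 2.4, 2.35, 0, 0, 0, 0, 0, 2.3, 2.3, 0, 0, 0, 0, 0, 0, 0, 0, 0, 0, 0, 0, 0, 0, -3, 0, 0, 0, 0, 0, 0, -2.5, 0, 0, 0, 0, 0, 0, -1.1, 0, 0, 0, 0, 0, 0, -0.4, 0, 0, 0, 0, 0, 0, 0, 0])

```text
time: 30.45
position: [0.6155, -0.1749, 0.022]
tool_rot: [0.115, 0.993, 0.001, -0.001]
ft_force: [0.2, -0.2, 1.0]
grip_width: 0.0007
grip_force: 0.0
```

Run:
```python
from h import *
print(inv(JIG,robot.get_obs()['position'])); delta(F(JIG,[35.5,51,22.5]),JIG[2]+np.pi/2)
```

```text
[37.74412021 71.13409661 22.00330877]
t 30.45 target [ 0.6087 -0.194   0.0225] shift cm [-0.68 -1.91  0.05] turn [-0.0027 -0.002  -0.0003] min rows 1 per row [-2.7000e-03 -2.0000e-03 -3.0000e-04 -6.7940e-01 -1.9085e+00  4.9700e-02]
```

Emit:
send_rows(increments=[0, 0, 0, -0.11, -0.3, 0, 0, 0, 0, 0, -0.11, -0.3, 0, 0, 0, 0, 0, -0.11, -0.3, 0, 0, 0, 0, 0, -0.11, -0.3, 0, 0, 0, 0, 0, -0.1, -0.3, 0, 0, 0, 0, 0, -0.06, -0.2, 0, 0, 0, 0, 0, -0.04, -0.15, 0, 0, 0, 0, 0, -0.024, -0.1, 0, 0, 0, 0, 0, -0.024, -0.1, 0, 0, 0, 0, 0, -0.024, -0.1, 0, 0, 0, 0, 0, -0.024, -0.1, 0, 0, 0, 0, 0, -0.024, -0.1, 0, 0, 0, 0, 0, -0.024, -0.1, 0, 0, 0, 0, 0, 0, 0, 0, 0])

```text
time: 31.62
position: [0.6093, -0.1956, 0.0231]
tool_rot: [0.116, 0.993, 0.004, 0.0]
ft_force: [3.8, 10.4, 1.5]
grip_width: 0.0003
grip_force: 5.4
```

Run:
```python
from h import *
print(inv(JIG,robot.get_obs()['position']))
```

```text
[36.47014664 49.5441683  23.13917188]
```

Stalled on both plates. I'll press slightly more, then retreat upward and away for a final look.

Emit:
send_rows(increments=[0, 0, 0, -0.024, -0.1, 0, 0, 0, 0, 0, -0.024, -0.1, 0, 0, 0, 0, 0, 0, 0, 0, 0, 0, 0, 0, 0.3, 1.2, 0, 0, 0, 0, 0, 0.3, 1.2, 0, 0, 0, 0, 0, 0, 0, 3.5, 0, 0, 0, 0, 0, 0, 3.5, 0, 0, 0, 0, 0, 2, 3.5, 0, 0, 0, 0, 0, 3.5, 1, 0, 0, 0, 0, 0, 3.5, 0, 0, 0, 0, 0, -1, 3.5, 0, 0, 0, 0, 0, -1, 3.5, 0, 0, 0, 0, 0, -1, 3.5, 0, 0, 0, 0, 0, -1, 3.5, 0, 0, 0, 0, 0, 0, 0, 0, 0])

```text
time: 32.87
position: [0.5701, 0.0588, 0.1378]
tool_rot: [0.112, 0.994, 0.002, -0.003]
ft_force: [-0.4, 0.2, -0.8]
grip_width: 0.0004
grip_force: 0.0
```

Run:
```python
from h import *
t=shot('top');a=cv2.resize(t['image'][140:228,262:358,::-1],None,fx=4,fy=4,interpolation=cv2.INTER_CUBIC)
s=shot('side');P=cloud(s); q=F(JIG,[35,-20,30])
rv=cv2.Rodrigues(s['R'])[0]; u=cv2.projectPoints(q[None],rv,s['t'],K(s),s['dist_coeffs'])[0].ravel().astype(int)
b=cv2.resize(s['image'][u[1]-44:u[1]+44,u[0]-48:u[0]+48,::-1],None,fx=4,fy=4,interpolation=cv2.INTER_CUBIC)
cv2.imwrite('pics/fin.png',np.hstack([a,b]))
P=cloud(t); L=inv(JIG,P.reshape(-1,3)); m=(L[:,0]>14)&(L[:,0]<55)&(L[:,1]>-75)&(L[:,1]<35)&(L[:,2]<60)
A=np.c_[L[m][:,:2],np.ones(m.sum())]; print(m.sum(),np.median(L[m][:,2]),np.linalg.lstsq(A,L[m][:,2],rcond=None)[0])
```

```text
416 30.141342178726177 [-1.98263955e-03 -2.10720870e-03  3.03004665e+01]
```

View pics/fin.png

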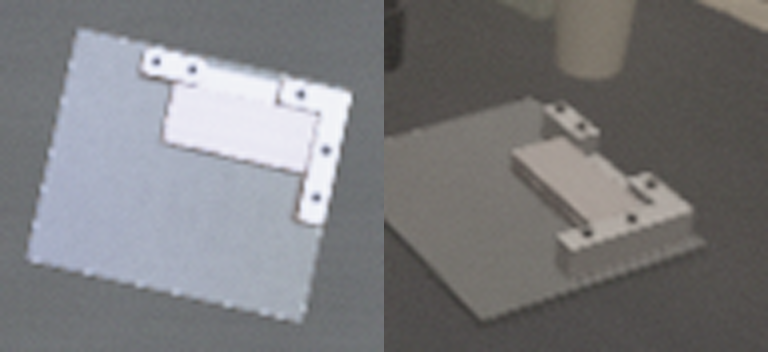

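The final picture shows both plates stacked in the corner, with the top face level at 30 mm (pixels (165,85)–(310,170) of the left half) and no visible step between them.

```bash
python3 -c "
from rig import robot
print(robot.hand_in())"
```

```text
the job is handed in; nothing more can be done
None
```

I pushed both plates flush against both fences, the second exactly over the first as far as the last picture shows (top face flat at 30 mm), and handed the job in at about 33 s without touching anything else.

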